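Feed a tube rack past a spring gate

TASK

Push the small white tube rack along its feed chute, past the spring gate and into the bay in front of the end stop, so that the gate can come back up fully behind it. Press the gate's long pedal plate down with one fingertip to drop the gate, and keep it down while another finger pushes the rack from behind until it is wholly past the gate; then let the pedal come up again and move clear. Only push: do not lift, tip or carry the rack, and leave the other things on the bench alone.

Things in the scene. Friction and masses are not known exactly. Their poses are not given: they have to be found in the camera images.
- chute: Fixed feed chute. Origin: on the worktop under the gate, on the centre line. x = direction of travel, z up, y = pedal side. Deck top z = 55 mm, from x = -240 (open entry) to +175 mm; side walls' inner faces y = +-45.5 mm, 6 mm thick, top z = 80 mm; end stop's near face x = +165 mm. Two hinge blocks 82 mm high at y = 165, x = -250 and +60 mm. Open above.
- drop_gate (a joint): Gate hinge, rad; line parallel to chute x at y = 165, z = 74 mm. Pedal, arm under the deck and blade are one part. 0 = pedal up, gate shut. Pressing the pedal increases it; from 0.115 the blade is below the deck (open), 0.18 = bottom stop. Springs back. At the tread strip: 10 mm down opens, 16 mm is the stop, 4 N at first to 7 N at the stop. The rack cannot push it open.
- pedal (a point): Middle of the dark tread strip on top of the steel pedal plate (moves with it). Strip 270 mm along chute x (-230 to +40 mm), 26 mm wide (y = 62 to 88 mm); smooth plate x = -240 to +50, y = 57 to 163 mm. Pedal up: the plate is level and this point is at x = -95, y = 75, z = 80 mm in the chute's frame. Press and slide along it anywhere on the strip.
- blade (a point): Middle of the top edge of the gate blade, which stands up through a slot in the deck (moves with the gate): 40 mm wide (chute y = 0 to 40 mm), 8 mm thick (x = +-4 mm), top at z = 67 mm (12 mm above the deck) when shut.
- rack_center (a point): Centre, half-way up, of the loose white tube rack lying in the chute before the gate: a block 128 mm long along the chute, 86 mm wide, 34 mm high, about 0.25 kg; flat on the deck this point is at z = 72 mm in the chute's frame. Rear face 64 mm behind it. Wholly past the gate (x = +4 mm) when the point is at x = +68 mm or more; touches the end stop at x = +101 mm.
- strip_box: Bystander: white box of tips, 52 x 90 x 34 mm, right of the chute. Leave alone.
- freezer_box: Bystander: white box with a grid of holes, 83 x 91 x 26 mm, left of the chute. Leave alone.
- well_plate: Bystander: flat white well plate, 86 x 128 x 14 mm, at the right. Leave alone.
- tape: Bystander: roll of tape, 100 mm across, 25 mm high, behind the chute. Leave alone.

How it is judged:
On the way, in this order (a step that is already met when the one before it is completed fails the run):
1. the gate is held open with a finger on the pedal while the rack is still before it (value of joint drop_gate above 0.115 rad and contact force between the fingers and drop_gate above 0.5 N and x of rack_center in the frame of chute below -0.05 m), for 0.1 s.
2. the gate is still held open by a finger when the whole rack is past it (value of joint drop_gate above 0.115 rad and contact force between the fingers and drop_gate above 0.5 N and x of rack_center in the frame of chute above 0.0685 m and y of rack_center in the frame of chute between -0.012 and 0.012 m and z of rack_center in the frame of chute between 0.066 and 0.078 m), for 0.05 s.
At the end, for the whole second after the job is handed in: The rack stands flat on the chute's deck between gate and end stop, its centre 67.5 to 104 mm past the gate's middle plane and within 12 mm of the chute's centre line, tilted under 0.05 rad and at rest; the gate is shut again behind it (hinge under 0.015 rad) (x of rack_center in the frame of chute between 0.0675 and 0.104 m and y of rack_center in the frame of chute between -0.012 and 0.012 m and z of rack_center in the frame of chute between 0.066 and 0.078 m and value of joint drop_gate below 0.015 rad and angle between rack_center's own z axis and vertical below 0.05 rad and linear speed of rack below 0.02 m/s); the robot touches nothing.
It fails at once if the rack is lifted off the deck or out of the chute (z of rack_center in the frame of chute above 0.082 m or z of rack_center in the frame of chute below 0.06 m).
It fails at once if the rack is tipped (angle between rack_center's own z axis and vertical above 0.2 rad).
It fails at once if another thing on the bench is disturbed (moved over 20 mm) (distance of any of strip_box, freezer_box, well_plate, tape from where it was at the start of the episode above 0.02 m).
It also fails if it takes over 40 s, if anything falls off the work surface, if the arm or the gripper's body presses on something with over 40 N, if the wrist force passes 120 N, or if a joint passes its speed limit or range.

ROBOT

A 6-joint arm with a two-finger parallel gripper is mounted at the origin on a cart in front of the work surface, level with it; the furniture and walls round the work are solid. World frame = base frame: x ahead of the robot, y to its left, z up, the work surface at z = 0. Lengths are in m, angles in rad, forces in N, time in s.
With the tool pointing down it reaches from about 0.3 to 1 m from the base axis. Payload 5.1 kg.
Tool frame: the origin (TCP) lies where the fingers leave the gripper's body, on its centre line; the fingertips stand 78 mm ahead of it and the grasp point (between the pads) lies 59 mm ahead of it (bot.nose_length is the distance from the TCP to the fingertips, in m); x points along the fingers, y is the direction in which the jaws open and shut, and the axes are right-handed (so a half turn about x gives the same grasp; the last joint's range is limited). The gripper opens to 95 mm and grips with 3 to 60 N. Pads are 20 mm wide; open, the fingers measure 119 mm over their backs; the gripper's body (75 mm by 180 mm) begins 59 mm behind the grasp point.
Start: joints at [1.058, 0.124, 1.65, -0, 1.367, -0.083], TCP at [0.271, 0.591, 0.292] pointing down, gripper open.
Joint ranges: [-2.61, 2.61], [-1.02, 2.33], [0.03, 2.71], [-1.35, 4.49], [0.32, 2.68], [-2.91, 2.91]. Speed limits (rad/s): [2.57, 2.57, 3.14, 3.14, 3.14, 3.14].

INTERFACE

Orientations are given as [roll, pitch, yaw] about the fixed x, y, z axes, in that order (R = Rz(yaw) Ry(pitch) Rx(roll)).
In Python, from rig import bot gives the robot as it stands. The module is installed in compiled form; this text tells all that it offers.
- The arm moves only by the tool drive_tool, never from a script. Its argument "rows" is a list of rows, each an object of numbers: "tx", "ty", "tz": the shift along the tool's x, y, z in m; "ax", "ay", "az": the turn, a rotation vector about the tool's x, y, z in degrees. In form: [{"tx": .., "ty": .., "tz": .., "ax": .., "ay": .., "az": ..}, ...]. A call has 1 to 20 rows; each row is the pose to reach, as a shift and turn from the pose commanded when the call began, along the tool's axes at that moment; what a row does not reach only later rows make up. A row lasts 1/10 s, in which the tool goes at most 50 mm and 8.59 degrees, less where a joint would pass 70% of its speed; a pose out of reach is approached as far as the arm can. A call with a gripper value outside its range is refused whole. "claw" is the closure, from 0 (fully open) to 1 (shut), set as the call begins (left out, the last holds). The fingers move at their own pace and stop on an object; "force" is the grip in N (left out, the last holds). Time passes only in rows, so rows that repeat a pose let the fingers close. It gives the time, the measured TCP pose, the force and the opening at its end, in the units of the state.
- bot.observe(): the state, without advancing time (a new reading comes with each control period).
- bot.read_camera(name): name is "scene" or "top" or "wrist"; returns the picture (420x560x3 uint8, red, green, blue); there is no depth.
- bot.camera_model(name): a dict with "K" (3x3 intrinsics, pixels), "distortion" ([k1, k2, p1, p2, k3] as OpenCV has them; the pictures are not rectified), "R" (3x3) and "t" (3): a world point X has camera coordinates R X + t. Camera axes: x right, y down, z forward; pixel columns grow to the right and rows downward; lengths in m; the calibration is good to about 2 mm. A picture is of the moment at which its call begins: read the wrist's pose just before it. camera_model takes no time and is no camera call; for the wrist camera it gives the pose at the moment of the call.
- bot.job_done(): hands the job in, once; it reports no verdict.
The state is a dict: "time_s": time; "q": joint angles; "qvel": joint speeds; "joint_efforts": joint torques, N m; "ee_pos": TCP position; "tcp_rot": TCP orientation; "force": force on the tool from outside, world axes, zero at the start; "ft_torque": the same for the moment, N m; "gripper_width": finger opening in m.
Only numpy, scipy, OpenCV 4.12 (cv2) and the standard library are available. Lean on these libraries where they do the work, as an engineer would, in place of code of your own. Each camera call takes 0.05 s, during which the arm holds its last target.

## Working session

There is one attempt and no reset: what is moved stays moved. The work goes in short steps, Python scripts to look and compute and a tool call to move; the robot and the scene stay as the last step left them, time stands still between calls to the robot, and variables do not carry over. Pictures are saved under pics/ and viewed, and the job is handed in when it is done.

Besides the shell and the picture viewer there is one more tool, called by a JSON object that holds its "method" and its "body", one argument or row to a line. drive_tool: Moves the arm, as the interface text tells. Its arguments: {"type":"object","properties":{"rows":{"type":"array"},"claw":{"type":"number"},"force":{"type":"number"}},"required":["rows"]}

```bash
mkdir -p pics; ls; python3 - <<'E'
from rig import bot
import cv2
s=bot.observe();print(s)
for n in("scene","top","wrist"):
    m=bot.camera_model(n);print(n,{k:__import__('numpy').round(v,4).tolist() for k,v in m.items()})
    cv2.imwrite(f"pics/{n}0.png",bot.read_camera(n)[:,:,::-1])
print(bot.nose_length)
E
```

```text
pics
{'time_s': 0.0, 'q': array([ 1.05840398e+00,  1.24510115e-01,  1.65168870e+00,  1.62367185e-05,
        1.36753124e+00, -8.26396293e-02]), 'qvel': array([ 0.00085663,  0.00048467,  0.000873  ,  0.00142596, -0.00035126,
        0.00102754]), 'joint_efforts': array([ 2.14902087e-03, -4.17591441e+01, -3.59934676e+01,  7.76615250e-02,
        4.92710865e-02, -1.73081498e-04]), 'ee_pos': array([0.27062269, 0.59043962, 0.29097497]), 'tcp_rot': array([-1.66087262,  1.56865887, -2.09062864]), 'force': array([-0.32762515, -0.33661807,  0.0213526 ]), 'ft_torque': array([ 0.04451656,  0.05977688, -0.02503519]), 'gripper_width': 0.09535918417826622}
scene {'K': [[442.405, 0.0, 277.0416], [0.0, 442.405, 193.1432], [0.0, 0.0, 1.0]], 'distortion': [-0.147, 0.0, 0.0, 0.0, 0.0], 'R': [[0.5029, -0.8639, 0.0253], [-0.4804, -0.3038, -0.8227], [0.7185, 0.4016, -0.5679]], 't': [-0.3518, 0.3653, 1.2355]}
top {'K': [[400.215, 0.0, 272.3717], [0.0, 400.215, 208.6206], [0.0, 0.0, 1.0]], 'distortion': [-0.0219, 0.0, 0.0, 0.0, 0.0], 'R': [[0.0155, -0.9999, -0.0059], [-0.9956, -0.0149, -0.0922], [0.0921, 0.0073, -0.9957]], 't': [-0.041, 0.6204, 1.3036]}
wrist {'K': [[357.2993, 0.0, 275.9958], [0.0, 357.2993, 207.938], [0.0, 0.0, 1.0]], 'distortion': [0.0102, 0.0, 0.0, 0.0, 0.0], 'R': [[0.4173, 0.9088, -0.0014], [0.8834, -0.4053, 0.2354], [0.2134, -0.0995, -0.9719]], 't': [-0.6491, -0.0257, 0.3901]}
0.0776
```

View pics/scene0.png

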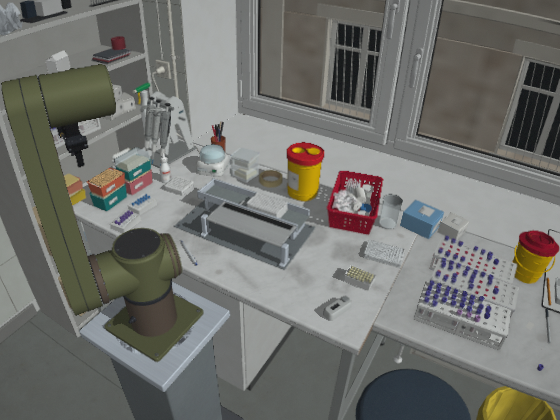

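View pics/top0.png

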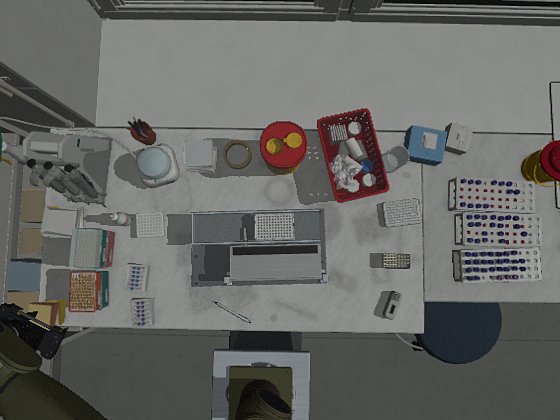

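The top view shows the chute at about (258,227). The rack is at (274,227), the gate slot near (243,227), and the pedal on the robot's side at (275,250). I'll zoom in for corners.

```bash
python3 - <<'E'
import cv2
a=cv2.imread("pics/top0.png")[200:295,180:340]
cv2.imwrite("pics/topz.png",cv2.resize(a,None,fx=5,fy=5,interpolation=cv2.INTER_CUBIC))
a=cv2.imread("pics/scene0.png")[170:270,170:330]
cv2.imwrite("pics/scenez.png",cv2.resize(a,None,fx=5,fy=5,interpolation=cv2.INTER_CUBIC))
E
```

```text
(no output)
```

View pics/topz.png

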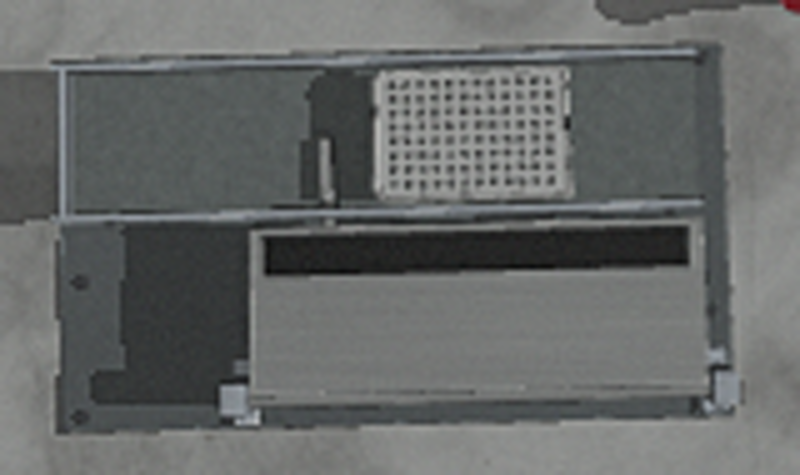

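View pics/scenez.png

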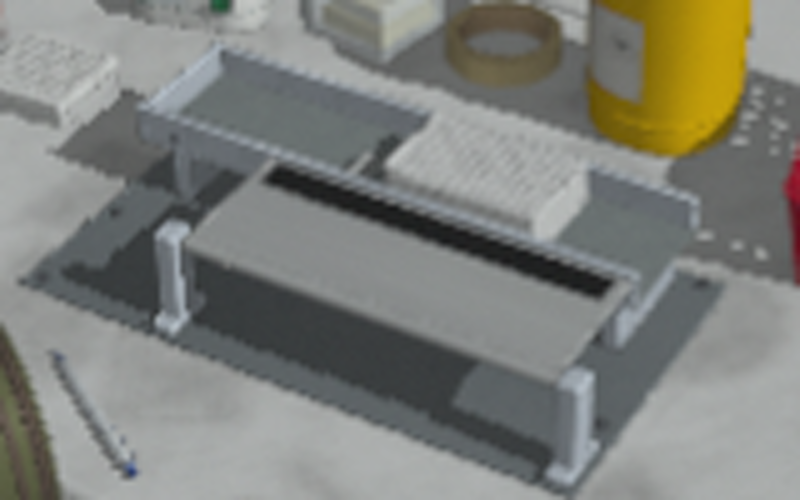

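View pics/wrist0.png

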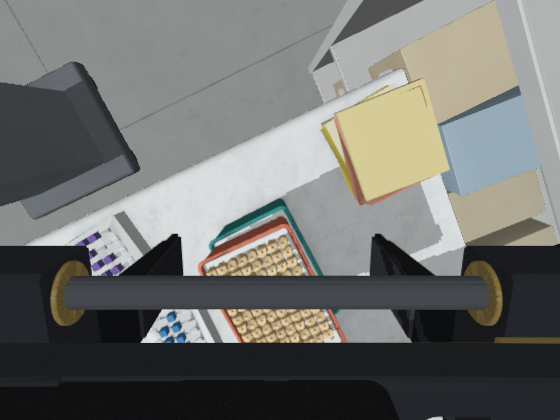

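```bash
cat > h.py <<'E'
import numpy as np,cv2
from rig import bot
def ray(cam,px,z,m=None):
    m=m or bot.camera_model(cam)
    K,D,R,t=[np.array(m[k],float) for k in("K","distortion","R","t")]
    p=cv2.undistortPoints(np.array(px,float).reshape(-1,1,2),K,D)[:,0]
    d=np.c_[p,np.ones(len(p))]@R; c=-R.T@t
    s=(np.array(z)-c[2])/d[:,2]
    return c+d*s[:,None]
def fit(loc,w):
    a=np.array(loc,float);b=np.array(w)[:,:2]
    ac=a-a.mean(0);bc=b-b.mean(0)
    th=np.arctan2((ac[:,0]*bc[:,1]-ac[:,1]*bc[:,0]).sum(),(ac*bc).sum())
    R=np.array([[np.cos(th),-np.sin(th)],[np.sin(th),np.cos(th)]])
    return th,R,b.mean(0)-R@a.mean(0)
E
python3 - <<'E'
from h import *
f=lambda P,o:[((u+.5)/5-.5+o[0],(v+.5)/5-.5+o[1]) for u,v in P]
L=[(.04,.062),(-.23,.062),(-.23,.088),(.04,.088)]
out={}
for cam,o,P in(("top",(180,200),[(264,239),(687,228),(689,263),(265,275)]),("scene",(170,170),[(280,167),(615,277),(603,298),(266,182)])):
    W=ray(cam,f(P,o),[.08]*4); th,R,t=fit(L,W)
    print(cam,W.round(4).tolist(),"th",np.degrees(th),"t",t, "res",(W[:,:2]-(np.array(L)@R.T+t)).round(4).tolist())
    out[cam]=(R,t)
R,t=out["top"]
W=ray("top",f([(375,71),(570,67),(574,196),(378,196)],(180,200)),[.089]*4)
print("rack",((W[:,:2]-t)@R).round(4).tolist(), ((W[:,:2]-t)@R).mean(0))
W=ray("top",f([(64,67),(705,50),(703,202),(66,218)],(180,200)),[.08]*4)
print("walls",((W[:,:2]-t)@R).round(4).tolist())
W=ray("top",f([(323,140),(331,222)],(180,200)),[.067]*2)
print("blade",((W[:,:2]-t)@R).round(4).tolist())
E
```

```text
top [[0.4907, 0.093, 0.08], [0.5018, -0.1753, 0.08], [0.4797, -0.1767, 0.08], [0.468, 0.0918, 0.08]] th 92.4471169711834 t [0.55593989 0.05631695] res [[-0.0016, -0.0006], [-0.002, 0.0008], [0.0019, 0.0005], [0.0017, -0.0007]]
scene [[0.4905, 0.0938, 0.08], [0.5077, -0.1699, 0.08], [0.4839, -0.1738, 0.08], [0.4705, 0.0916, 0.08]] th 93.33900031033761 t [0.55747966 0.05962632] res [[-0.0027, -0.0022], [-0.0013, 0.0037], [0.0008, 0.0013], [0.0032, -0.0028]]
rack [[-0.034, -0.0407], [-0.1577, -0.0398], [-0.1576, 0.0419], [-0.034, 0.0385]] [-9.58387956e-02 -1.16905425e-05]
walls [[0.1657, -0.0495], [-0.2448, -0.049], [-0.2399, 0.0478], [0.1653, 0.047]]
blade [[0.0016, 0.0012], [-0.0024, 0.0539]]
```

```bash
cat >> h.py <<'E'
from scipy.spatial.transform import Rotation as Ro
TH=np.radians(92.5); RC=np.array([[np.cos(TH),-np.sin(TH)],[np.sin(TH),np.cos(TH)]]); TC=np.array([.5563,.0573])
def state():
    s=bot.observe(); R=Ro.from_euler('xyz',s['tcp_rot']).as_matrix()
    c=RC.T@(s['ee_pos'][:2]-TC)
    print('t',round(s['time_s'],2),'ee',s['ee_pos'].round(4),'chute',c.round(4),'tipz',round(s['ee_pos'][2]-.0776*-R[2,0],4),'F',s['force'].round(2),'w',round(s['gripper_width'],4))
    return s,R
def plan(cx,cy,tipz,sign):
    s,R=state()
    w=np.r_[TC+RC@[cx,cy],tipz+.0776]
    yv=np.r_[RC@[0,sign],0]; xv=np.array([0,0,-1.]); G=np.c_[xv,yv,np.cross(xv,yv)]
    print('shift',(R.T@(w-s['ee_pos'])).round(4),'rot',np.degrees(Ro.from_matrix(R.T@G).as_rotvec()).round(2),'world',w.round(3))
E
python3 -c "
from h import *
s,R=state();print(R.round(3),s['q'])
plan(-.18,.0325,.15,1);plan(-.18,.0325,.15,-1)"
```

```text
t 0.15 ee [0.2707 0.5905 0.2913] chute [0.5452 0.2621] tipz 0.2137 F [-0.41  0.68  0.18] w 0.0945
[[-0.001  0.417  0.909]
 [-0.001  0.909 -0.417]
 [-1.    -0.002 -0.   ]] [ 1.05838513e+00  1.24353733e-01  1.65133888e+00 -2.45045634e-05
  1.36748066e+00 -8.25890659e-02]
t 0.15 ee [0.2707 0.5905 0.2913] chute [0.5452 0.2621] tipz 0.2137 F [-0.41  0.68  0.18] w 0.0945
shift [ 0.0645 -0.5407  0.535 ] rot [-1.1713e+02 -1.0000e-01  5.0000e-02] world [ 0.532 -0.124  0.228]
t 0.15 ee [0.2707 0.5905 0.2913] chute [0.5452 0.2621] tipz 0.2137 F [-0.41  0.68  0.18] w 0.0945
shift [ 0.0645 -0.5407  0.535 ] rot [6.287e+01 4.000e-02 8.000e-02] world [ 0.532 -0.124  0.228]
```

{"method": "drive_tool", "body": {
  "rows": [
    {"tx": 0, "ty": -0.03, "tz": 0.03, "ax": 4},
    {"tx": 0.005, "ty": -0.06, "tz": 0.06, "ax": 10},
    {"tx": 0.01, "ty": -0.095, "tz": 0.095, "ax": 16},
    {"tx": 0.015, "ty": -0.13, "tz": 0.13, "ax": 22},
    {"tx": 0.02, "ty": -0.165, "tz": 0.165, "ax": 28},
    {"tx": 0.025, "ty": -0.2, "tz": 0.2, "ax": 34},
    {"tx": 0.03, "ty": -0.235, "tz": 0.235, "ax": 40},
    {"tx": 0.035, "ty": -0.27, "tz": 0.27, "ax": 46},
    {"tx": 0.04, "ty": -0.305, "tz": 0.305, "ax": 52},
    {"tx": 0.045, "ty": -0.34, "tz": 0.34, "ax": 58},
    {"tx": 0.05, "ty": -0.375, "tz": 0.375, "ax": 62.9},
    {"tx": 0.055, "ty": -0.41, "tz": 0.41, "ax": 62.9},
    {"tx": 0.06, "ty": -0.445, "tz": 0.445, "ax": 62.9},
    {"tx": 0.0645, "ty": -0.48, "tz": 0.48, "ax": 62.9},
    {"tx": 0.0645, "ty": -0.515, "tz": 0.51, "ax": 62.9},
    {"tx": 0.0645, "ty": -0.533, "tz": 0.528, "ax": 62.9},
    {"tx": 0.0645, "ty": -0.541, "tz": 0.535, "ax": 62.9},
    {"tx": 0.0645, "ty": -0.541, "tz": 0.535, "ax": 62.9}
  ],
  "claw": 0.232
}}

```text
$.rows[0]: bad value
```

```bash
python3 - <<'E'
from h import *
plan(-.182,.0325,.095,-1)
for n in("top","scene","wrist"):
    m=bot.camera_model(n); a=bot.read_camera(n)[:,:,::-1]; cv2.imwrite(f"pics/{n}1.png",a)
    if n!="wrist":
        (x,y,X,Y)=(180,200,340,295) if n=="top" else (170,150,330,270)
        cv2.imwrite(f"pics/{n}1z.png",cv2.resize(a[y:Y,x:X],None,fx=5,fy=5,interpolation=cv2.INTER_CUBIC))
    else: import json; json.dump({k:np.array(v).tolist() for k,v in m.items()},open("w1.json","w"))
E
```

```text
t 0.15 ee [0.2707 0.5905 0.2913] chute [0.5452 0.2621] tipz 0.2137 F [-0.41  0.68  0.18] w 0.0945
shift [ 0.1195 -0.5423  0.5359] rot [6.287e+01 4.000e-02 8.000e-02] world [ 0.532 -0.126  0.173]
```

View pics/wrist1.png

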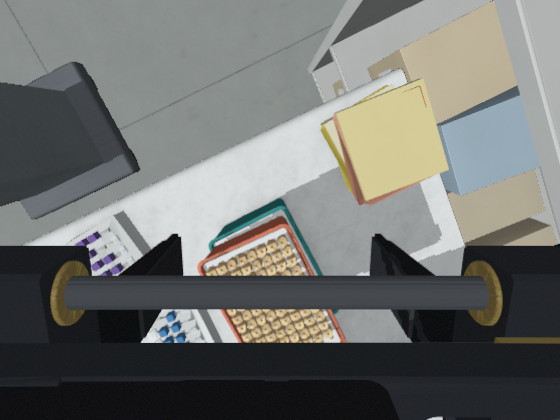

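View pics/scene1z.png

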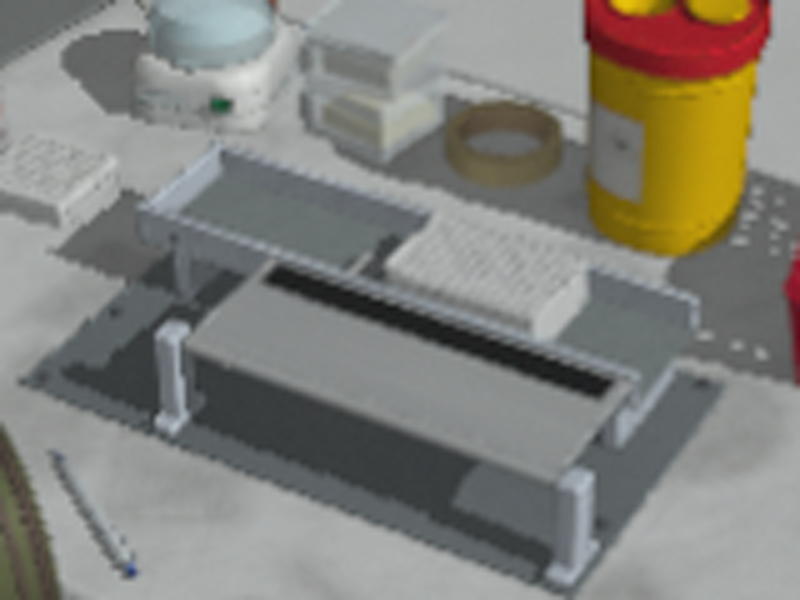

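The move was refused because the rows need all six fields, and the pictures show no change. I'll resend it in full.

{"method": "drive_tool", "body": {
  "rows": [
    {"tx": 0, "ty": -0.03, "tz": 0.03, "ax": 4, "ay": 0, "az": 0},
    {"tx": 0.005, "ty": -0.06, "tz": 0.06, "ax": 10, "ay": 0, "az": 0},
    {"tx": 0.01, "ty": -0.095, "tz": 0.095, "ax": 16, "ay": 0, "az": 0},
    {"tx": 0.015, "ty": -0.13, "tz": 0.13, "ax": 22, "ay": 0, "az": 0},
    {"tx": 0.02, "ty": -0.165, "tz": 0.165, "ax": 28, "ay": 0, "az": 0},
    {"tx": 0.025, "ty": -0.2, "tz": 0.2, "ax": 34, "ay": 0, "az": 0},
    {"tx": 0.03, "ty": -0.235, "tz": 0.235, "ax": 40, "ay": 0, "az": 0},
    {"tx": 0.035, "ty": -0.27, "tz": 0.27, "ax": 46, "ay": 0, "az": 0},
    {"tx": 0.04, "ty": -0.305, "tz": 0.305, "ax": 52, "ay": 0, "az": 0},
    {"tx": 0.045, "ty": -0.34, "tz": 0.34, "ax": 58, "ay": 0, "az": 0},
    {"tx": 0.05, "ty": -0.375, "tz": 0.375, "ax": 62.9, "ay": 0, "az": 0},
    {"tx": 0.055, "ty": -0.41, "tz": 0.41, "ax": 62.9, "ay": 0, "az": 0},
    {"tx": 0.06, "ty": -0.445, "tz": 0.445, "ax": 62.9, "ay": 0, "az": 0},
    {"tx": 0.0645, "ty": -0.48, "tz": 0.48, "ax": 62.9, "ay": 0, "az": 0},
    {"tx": 0.0645, "ty": -0.515, "tz": 0.51, "ax": 62.9, "ay": 0, "az": 0},
    {"tx": 0.0645, "ty": -0.533, "tz": 0.528, "ax": 62.9, "ay": 0, "az": 0},
    {"tx": 0.0645, "ty": -0.541, "tz": 0.535, "ax": 62.9, "ay": 0, "az": 0},
    {"tx": 0.0645, "ty": -0.541, "tz": 0.535, "ax": 62.9, "ay": 0, "az": 0}
  ],
  "claw": 0.232
}}

```text
time_s: 2.1
ee_pos: [0.5319, -0.1246, 0.2277]
tcp_rot: [-2.374, 1.57, 2.38]
force: [0.1, 0.7, -0.6]
gripper_width: 0.0731
```

```bash
python3 - <<'E'
from h import *
plan(-.182,.0325,.095,-1)
for n in("top","scene","wrist"):
    m=bot.camera_model(n); a=bot.read_camera(n)[:,:,::-1]; cv2.imwrite(f"pics/{n}2.png",a)
    if n!="wrist":
        (x,y,X,Y)=(180,200,340,295) if n=="top" else (170,150,330,270)
        cv2.imwrite(f"pics/{n}2z.png",cv2.resize(a[y:Y,x:X],None,fx=5,fy=5,interpolation=cv2.INTER_CUBIC))
    else: import json; json.dump({k:np.array(v).tolist() for k,v in m.items()},open("w2.json","w"))
E
```

```text
t 2.1 ee [ 0.5319 -0.1246  0.2277] chute [-0.1807  0.0324] tipz 0.1501 F [ 0.12  0.72 -0.65] w 0.0731
shift [ 0.0551 -0.0001  0.0014] rot [-0.12 -0.02  0.02] world [ 0.532 -0.126  0.173]
```

View pics/wrist2.png

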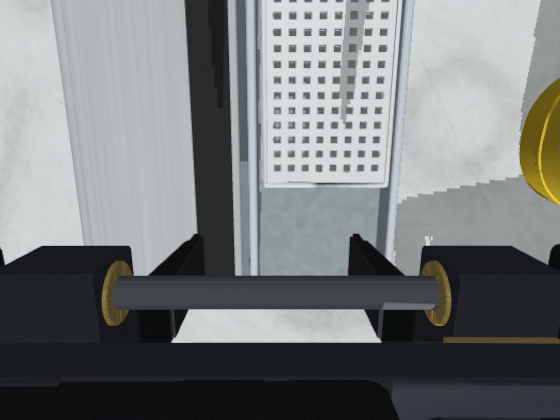

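View pics/scene2z.png

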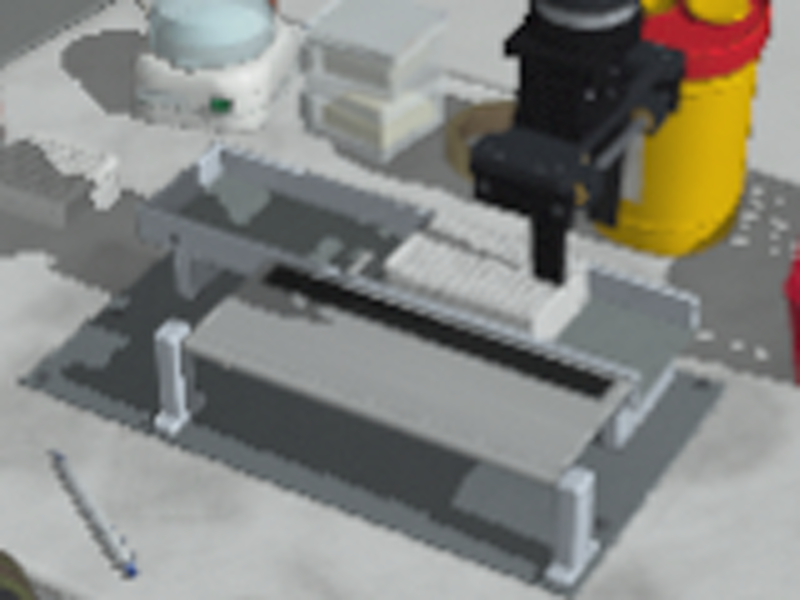

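```bash
python3 - <<'E'
from h import *
import json
m=json.load(open("w2.json"))
P=[(266,183),(387,183),(192,150),(231,150),(196,230),(237,230),(252,150),(398,150),(255,230),(392,230)]
W=ray("",P,[.089]*2+[.08]*8,m)
print(((W[:,:2]-TC)@RC).round(4).tolist())
a=cv2.imread("pics/wrist2.png");cv2.imwrite("pics/w2z.png",cv2.resize(a[100:300,150:420],None,fx=2.9,fy=2.9))
E
```

```text
[[-0.1521, 0.0398], [-0.1521, -0.0395], [-0.1313, 0.0893], [-0.1313, 0.0633], [-0.1871, 0.0896], [-0.1871, 0.0608], [-0.1313, 0.0493], [-0.1314, -0.048], [-0.1871, 0.0481], [-0.1871, -0.0482]]
```

View pics/w2z.png

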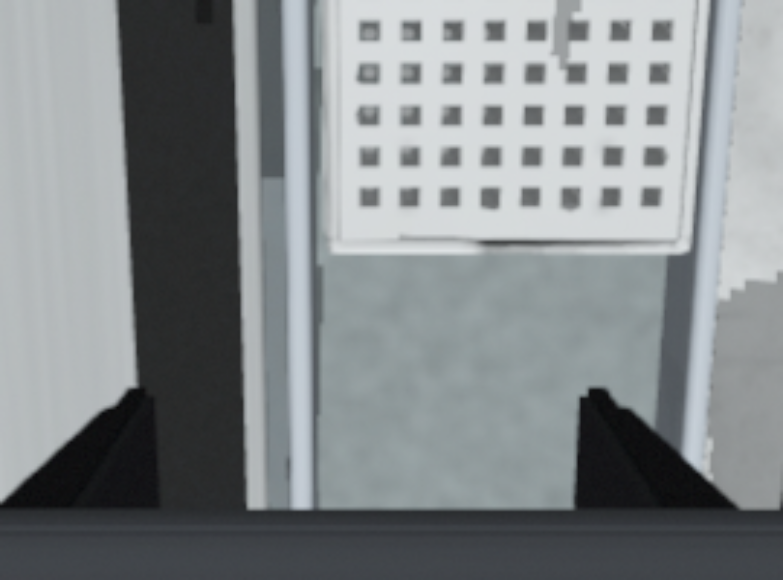

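Wrist-view check: walls at y = ±48 mm, strip y = 62–89 mm, rack rear at x ≈ -0.155. These agree with the top view to within 2 mm or so. Now I'll descend to just above the pedal.

{"method": "drive_tool", "body": {
  "rows": [
    {"tx": 0.02, "ty": 0, "tz": 0.001, "ax": 0, "ay": 0, "az": 0},
    {"tx": 0.04, "ty": 0, "tz": 0.001, "ax": 0, "ay": 0, "az": 0},
    {"tx": 0.055, "ty": 0, "tz": 0.001, "ax": 0, "ay": 0, "az": 0},
    {"tx": 0.064, "ty": 0, "tz": 0.001, "ax": 0, "ay": 0, "az": 0},
    {"tx": 0.066, "ty": 0, "tz": 0.001, "ax": 0, "ay": 0, "az": 0},
    {"tx": 0.066, "ty": 0, "tz": 0.001, "ax": 0, "ay": 0, "az": 0}
  ]
}}

```text
time_s: 2.85
ee_pos: [0.5319, -0.1246, 0.1619]
tcp_rot: [1.742, 1.571, 0.214]
force: [0.0, -0.9, 0.8]
gripper_width: 0.073
```

```bash
python3 - <<'E'
from h import *
plan(-.182,.0325,.0665,-1)
E
```

```text
t 2.85 ee [ 0.5319 -0.1246  0.1619] chute [-0.1806  0.0323] tipz 0.0843 F [ 0.01 -0.93  0.82] w 0.073
shift [ 0.0178 -0.0002  0.0014] rot [ 0. -0. -0.] world [ 0.532 -0.126  0.144]
```

{"method": "drive_tool", "body": {
  "rows": [
    {"tx": 0.006, "ty": 0, "tz": 0, "ax": 0, "ay": 0, "az": 0},
    {"tx": 0.012, "ty": 0, "tz": 0, "ax": 0, "ay": 0, "az": 0},
    {"tx": 0.016, "ty": 0, "tz": 0, "ax": 0, "ay": 0, "az": 0},
    {"tx": 0.018, "ty": 0, "tz": 0, "ax": 0, "ay": 0, "az": 0},
    {"tx": 0.018, "ty": 0, "tz": 0, "ax": 0, "ay": 0, "az": 0},
    {"tx": 0.018, "ty": 0, "tz": 0, "ax": 0, "ay": 0, "az": 0}
  ]
}}

```text
time_s: 3.45
ee_pos: [0.5329, -0.1252, 0.1449]
tcp_rot: [1.267, 1.568, -0.261]
force: [3.0, 0.1, 5.5]
gripper_width: 0.0733
```

```bash
python3 - <<'E'
from h import *
state()
for n in("top","scene"):
    a=bot.read_camera(n)[:,:,::-1]
    (x,y,X,Y)=(180,200,340,295) if n=="top" else (170,150,330,270)
    cv2.imwrite(f"pics/{n}3z.png",cv2.resize(a[y:Y,x:X],None,fx=5,fy=5,interpolation=cv2.INTER_CUBIC))
E
```

```text
t 3.45 ee [ 0.5329 -0.1252  0.1449] chute [-0.1813  0.0313] tipz 0.0673 F [3.02 0.07 5.55] w 0.0733
```

View pics/scene3z.png

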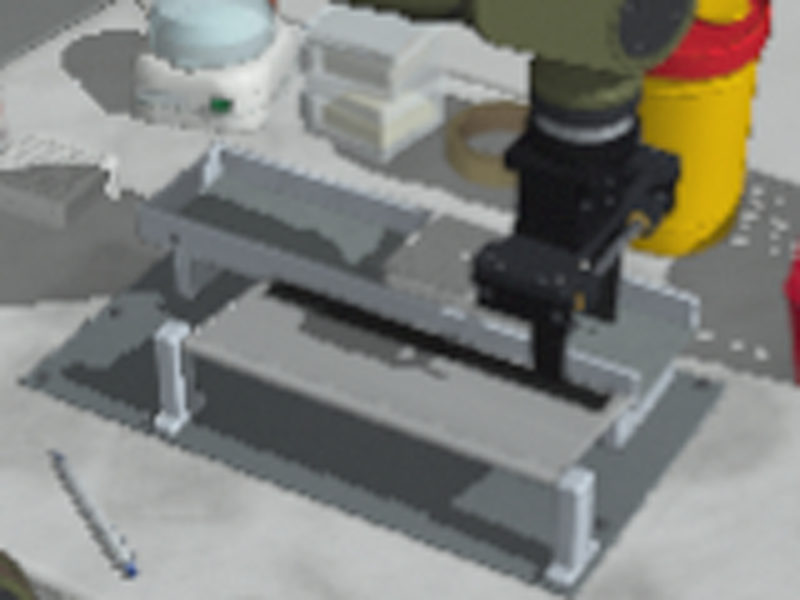

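View pics/top3z.png

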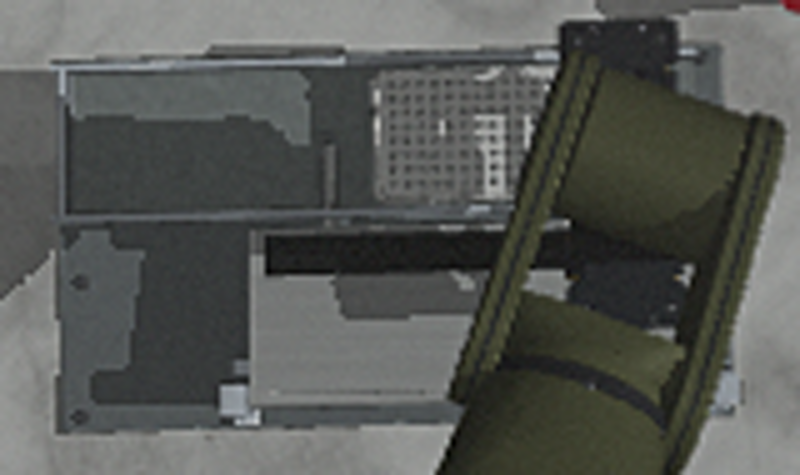

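{"method": "drive_tool", "body": {
  "rows": [
    {"tx": 0.001, "ty": 0, "tz": 0, "ax": 0, "ay": 0, "az": 0},
    {"tx": 0.002, "ty": 0, "tz": 0, "ax": 0, "ay": 0, "az": 0},
    {"tx": 0.002, "ty": 0, "tz": 0, "ax": 0, "ay": 0, "az": 0}
  ]
}}

```text
time_s: 3.85
ee_pos: [0.5328, -0.1252, 0.1428]
tcp_rot: [1.235, 1.568, -0.293]
force: [2.0, 0.0, 5.4]
gripper_width: 0.0731
```

```bash
python3 - <<'E'
from h import *
plan(-.16,.0325,.065,-1)
m=bot.camera_model("wrist"); a=bot.read_camera("wrist")[:,:,::-1]; cv2.imwrite(f"pics/wrist4.png",a)
E
```

```text
t 3.85 ee [ 0.5328 -0.1252  0.1428] chute [-0.1813  0.0314] tipz 0.0652 F [2.05 0.03 5.39] w 0.0731
shift [ 0.0002 -0.0011 -0.0213] rot [-0.03  0.05 -0.15] world [ 0.531 -0.104  0.143]
```

View pics/wrist4.png

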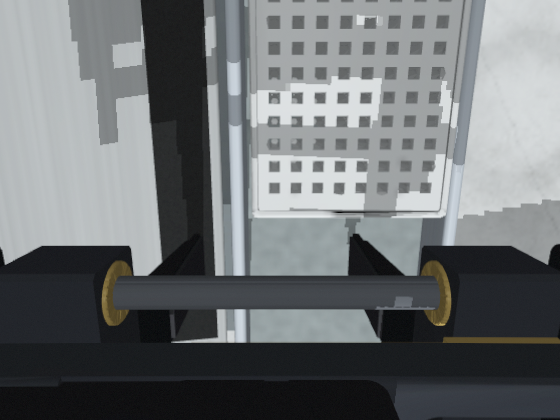

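{"method": "drive_tool", "body": {
  "rows": [
    {"tx": 0.0005, "ty": 0, "tz": -0.003, "ax": 0, "ay": 0, "az": 0},
    {"tx": 0.0005, "ty": 0, "tz": -0.008, "ax": 0, "ay": 0, "az": 0},
    {"tx": 0.0005, "ty": 0, "tz": -0.013, "ax": 0, "ay": 0, "az": 0},
    {"tx": 0.0005, "ty": 0, "tz": -0.018, "ax": 0, "ay": 0, "az": 0},
    {"tx": 0.0005, "ty": 0, "tz": -0.023, "ax": 0, "ay": 0, "az": 0},
    {"tx": 0.0005, "ty": 0, "tz": -0.028, "ax": 0, "ay": 0, "az": 0},
    {"tx": 0.0005, "ty": 0, "tz": -0.032, "ax": 0, "ay": 0, "az": 0},
    {"tx": 0.0005, "ty": 0, "tz": -0.034, "ax": 0, "ay": 0, "az": 0},
    {"tx": 0.0005, "ty": 0, "tz": -0.034, "ax": 0, "ay": 0, "az": 0}
  ]
}}

```text
time_s: 4.8
ee_pos: [0.5314, -0.0924, 0.1427]
tcp_rot: [0.563, 1.566, -0.964]
force: [1.8, -5.0, 4.3]
gripper_width: 0.073
```

```bash
python3 - <<'E'
from h import *
plan(-.14,.0325,.065,-1)
m=bot.camera_model("wrist"); a=bot.read_camera("wrist")[:,:,::-1]; cv2.imwrite(f"pics/wrist5.png",a)
a=bot.read_camera("top")[:,:,::-1]
cv2.imwrite(f"pics/top5z.png",cv2.resize(a[200:295,180:340],None,fx=5,fy=5,interpolation=cv2.INTER_CUBIC))
E
```

```text
t 4.8 ee [ 0.5314 -0.0924  0.1427] chute [-0.1484  0.0314] tipz 0.0651 F [ 1.83 -5.01  4.31] w 0.073
shift [ 0.0001 -0.0011 -0.0084] rot [ 0.04  0.24 -0.15] world [ 0.53  -0.084  0.143]
```

View pics/wrist5.png

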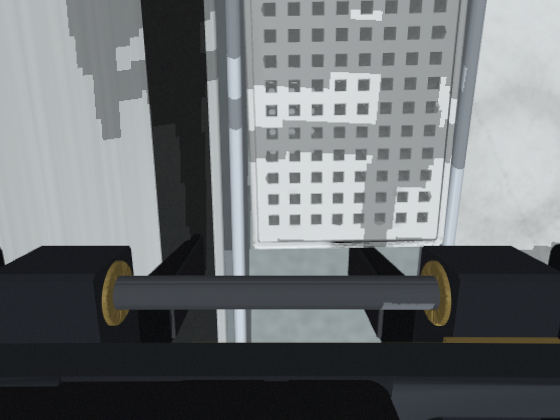

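View pics/top5z.png

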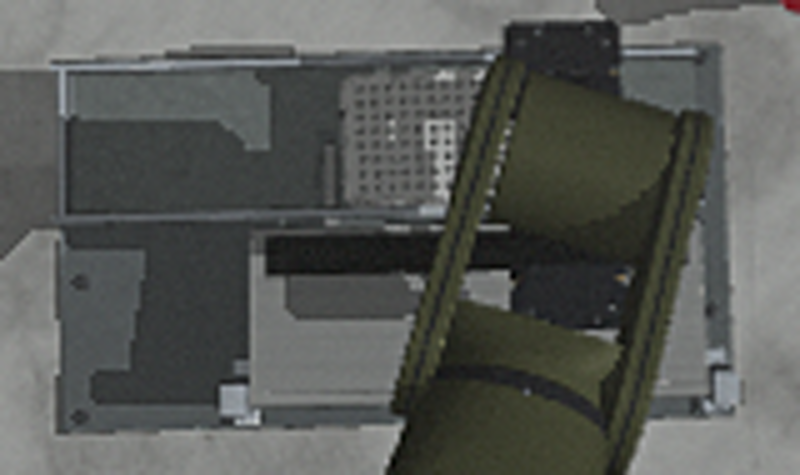

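{"method": "drive_tool", "body": {
  "rows": [
    {"tx": 0, "ty": 0, "tz": -0.004, "ax": 0, "ay": 0, "az": 0},
    {"tx": 0, "ty": 0, "tz": -0.008, "ax": 0, "ay": 0, "az": 0},
    {"tx": 0, "ty": 0, "tz": -0.013, "ax": 0, "ay": 0, "az": 0},
    {"tx": 0, "ty": 0, "tz": -0.018, "ax": 0, "ay": 0, "az": 0},
    {"tx": 0, "ty": 0, "tz": -0.023, "ax": 0, "ay": 0, "az": 0},
    {"tx": 0, "ty": 0, "tz": -0.028, "ax": 0, "ay": 0, "az": 0}
  ]
}}

```text
time_s: 5.5
ee_pos: [0.5303, -0.0646, 0.1427]
tcp_rot: [0.512, 1.565, -1.015]
force: [1.3, -6.0, 6.1]
gripper_width: 0.0731
```

```bash
python3 - <<'E'
from h import *
plan(-.01,.0325,.065,-1)
a=bot.read_camera("top")[:,:,::-1]
cv2.imwrite(f"pics/top6z.png",cv2.resize(a[200:295,180:340],None,fx=5,fy=5,interpolation=cv2.INTER_CUBIC))
E
```

```text
t 5.5 ee [ 0.5303 -0.0646  0.1427] chute [-0.1207  0.0313] tipz 0.0651 F [ 1.29 -5.97  6.06] w 0.0731
shift [-0.0004 -0.0011 -0.1107] rot [ 0.03  0.28 -0.16] world [0.524 0.046 0.143]
```

View pics/top6z.png

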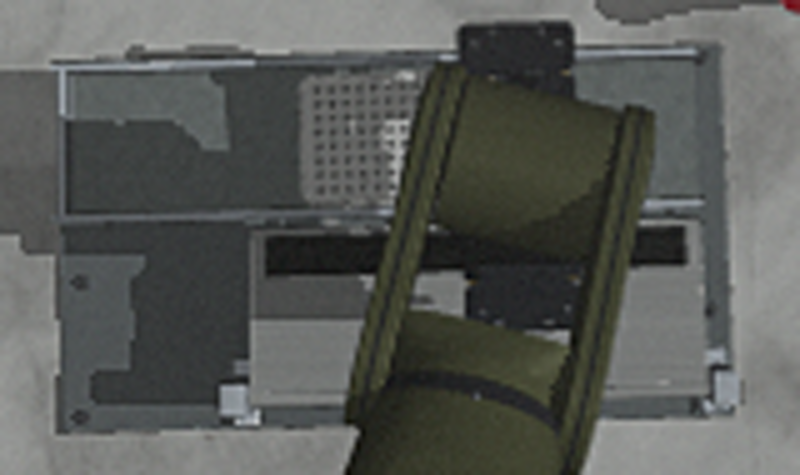

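The rack front at (300,135) has passed the gate line at x=325, so the gate is open. I'll push the rest of the way.

{"method": "drive_tool", "body": {
  "rows": [
    {"tx": 0, "ty": 0, "tz": -0.005, "ax": 0, "ay": 0, "az": 0},
    {"tx": 0, "ty": 0, "tz": -0.012, "ax": 0, "ay": 0, "az": 0},
    {"tx": 0, "ty": 0, "tz": -0.02, "ax": 0, "ay": 0, "az": 0},
    {"tx": 0, "ty": 0, "tz": -0.028, "ax": 0, "ay": 0, "az": 0},
    {"tx": 0, "ty": 0, "tz": -0.036, "ax": 0, "ay": 0, "az": 0},
    {"tx": 0, "ty": 0, "tz": -0.044, "ax": 0, "ay": 0, "az": 0},
    {"tx": 0, "ty": 0, "tz": -0.052, "ax": 0, "ay": 0, "az": 0},
    {"tx": 0, "ty": 0, "tz": -0.06, "ax": 0, "ay": 0, "az": 0},
    {"tx": 0, "ty": 0, "tz": -0.068, "ax": 0, "ay": 0, "az": 0},
    {"tx": 0, "ty": 0, "tz": -0.076, "ax": 0, "ay": 0, "az": 0},
    {"tx": 0, "ty": 0, "tz": -0.084, "ax": 0, "ay": 0, "az": 0},
    {"tx": 0, "ty": 0, "tz": -0.092, "ax": 0, "ay": 0, "az": 0},
    {"tx": 0, "ty": 0, "tz": -0.1, "ax": 0, "ay": 0, "az": 0},
    {"tx": 0, "ty": 0, "tz": -0.108, "ax": 0, "ay": 0, "az": 0},
    {"tx": 0, "ty": 0, "tz": -0.115, "ax": 0, "ay": 0, "az": 0},
    {"tx": 0, "ty": 0, "tz": -0.121, "ax": 0, "ay": 0, "az": 0},
    {"tx": 0, "ty": 0, "tz": -0.126, "ax": 0, "ay": 0, "az": 0},
    {"tx": 0, "ty": 0, "tz": -0.129, "ax": 0, "ay": 0, "az": 0},
    {"tx": 0, "ty": 0, "tz": -0.131, "ax": 0, "ay": 0, "az": 0},
    {"tx": 0, "ty": 0, "tz": -0.131, "ax": 0, "ay": 0, "az": 0}
  ]
}}

```text
time_s: 7.55
ee_pos: [0.5247, 0.0666, 0.1427]
tcp_rot: [0.624, 1.566, -0.902]
force: [1.3, -5.0, 6.7]
gripper_width: 0.0729
```

```bash
python3 - <<'E'
from h import *
plan(.01,.0325,.065,-1)
for n in("top","scene","wrist"):
    m=bot.camera_model(n);a=bot.read_camera(n)[:,:,::-1]
    if n=="wrist":
        cv2.imwrite("pics/wrist7.png",a);import json; json.dump({k:np.array(v).tolist() for k,v in m.items()},open("w7.json","w"));continue
    (x,y,X,Y)=(180,200,340,295) if n=="top" else (170,150,330,270)
    cv2.imwrite(f"pics/{n}7z.png",cv2.resize(a[y:Y,x:X],None,fx=5,fy=5,interpolation=cv2.INTER_CUBIC))
E
```

```text
t 7.55 ee [0.5247 0.0666 0.1427] chute [0.0107 0.0311] tipz 0.0651 F [ 1.31 -4.99  6.69] w 0.0729
shift [ 0.0001 -0.0014  0.0007] rot [ 0.04  0.23 -0.16] world [0.523 0.066 0.143]
```

View pics/top7z.png

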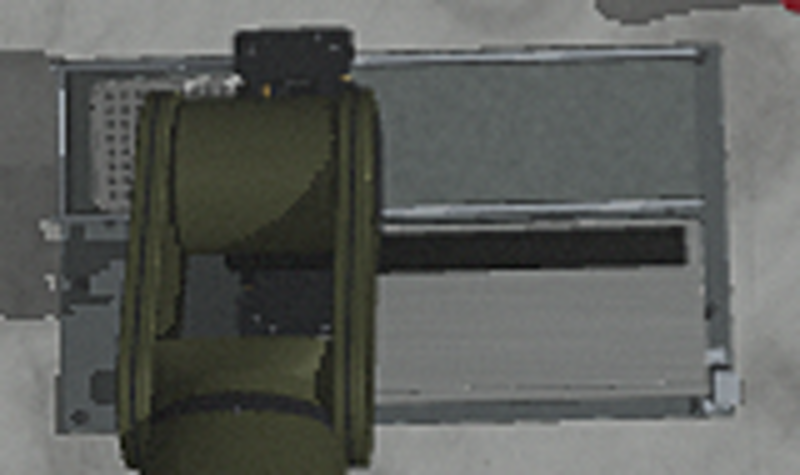

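View pics/wrist7.png

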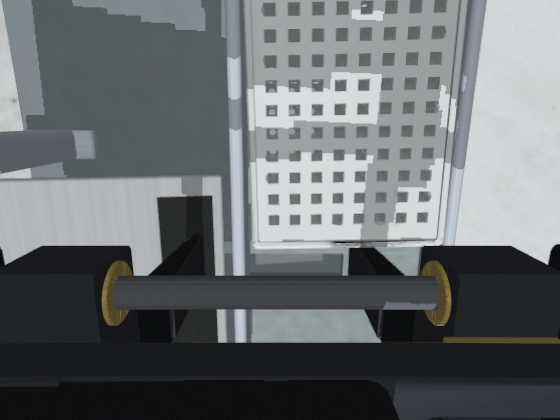

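View pics/scene7z.png

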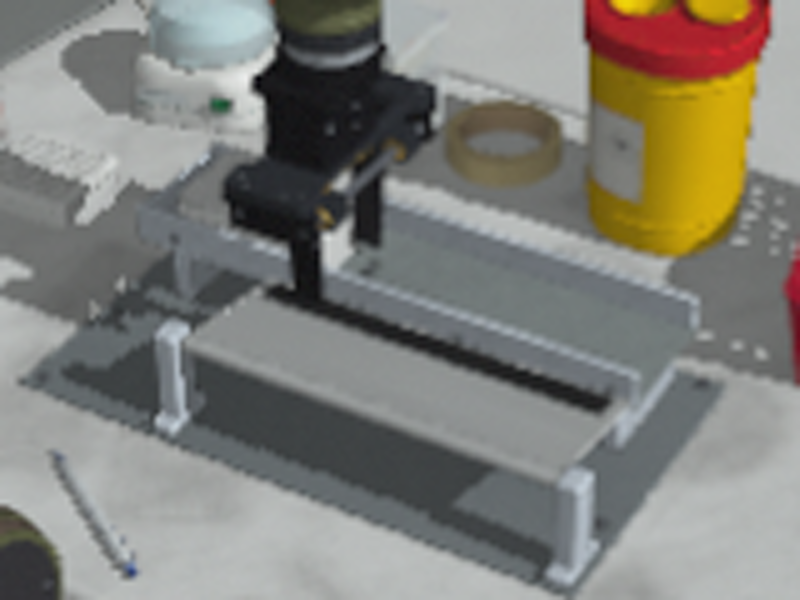

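{"method": "drive_tool", "body": {
  "rows": [
    {"tx": 0, "ty": 0, "tz": 0.002, "ax": 0, "ay": 0, "az": 0},
    {"tx": 0, "ty": 0, "tz": 0.003, "ax": 0, "ay": 0, "az": 0},
    {"tx": -0.006, "ty": 0, "tz": 0.003, "ax": 0, "ay": 0, "az": 0},
    {"tx": -0.014, "ty": 0, "tz": 0.003, "ax": 0, "ay": 0, "az": 0},
    {"tx": -0.025, "ty": 0, "tz": 0.003, "ax": 0, "ay": 0, "az": 0},
    {"tx": -0.045, "ty": 0, "tz": 0.01, "ax": 0, "ay": 0, "az": 0},
    {"tx": -0.07, "ty": 0, "tz": 0.04, "ax": 0, "ay": 0, "az": 0},
    {"tx": -0.1, "ty": 0, "tz": 0.08, "ax": 0, "ay": 0, "az": 0},
    {"tx": -0.13, "ty": 0, "tz": 0.12, "ax": 0, "ay": 0, "az": 0},
    {"tx": -0.15, "ty": 0, "tz": 0.16, "ax": 0, "ay": 0, "az": 0},
    {"tx": -0.15, "ty": 0, "tz": 0.2, "ax": 0, "ay": 0, "az": 0},
    {"tx": -0.15, "ty": 0, "tz": 0.24, "ax": 0, "ay": 0, "az": 0},
    {"tx": -0.15, "ty": 0, "tz": 0.26, "ax": 0, "ay": 0, "az": 0},
    {"tx": -0.15, "ty": 0, "tz": 0.26, "ax": 0, "ay": 0, "az": 0},
    {"tx": -0.15, "ty": 0, "tz": 0.26, "ax": 0, "ay": 0, "az": 0}
  ]
}}

```text
time_s: 9.2
ee_pos: [0.5338, -0.1916, 0.2903]
tcp_rot: [-2.021, 1.568, 2.734]
force: [0.5, 0.2, -0.5]
gripper_width: 0.0732
```

```bash
python3 - <<'E'
from h import *
state()
for n in("top","scene"):
    a=bot.read_camera(n)[:,:,::-1]
    cv2.imwrite(f"pics/{n}8.png",a)
    (x,y,X,Y)=(180,200,340,295) if n=="top" else (170,150,330,270)
    cv2.imwrite(f"pics/{n}8z.png",cv2.resize(a[y:Y,x:X],None,fx=5,fy=5,interpolation=cv2.INTER_CUBIC))
E
```

```text
t 9.2 ee [ 0.5338 -0.1916  0.2903] chute [-0.2477  0.0334] tipz 0.2127 F [ 0.46  0.19 -0.48] w 0.0732
```

View pics/top8z.png

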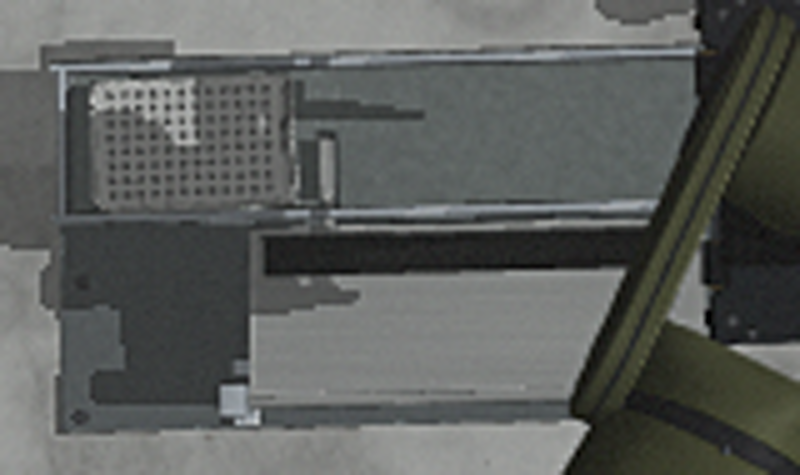

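View pics/scene8z.png

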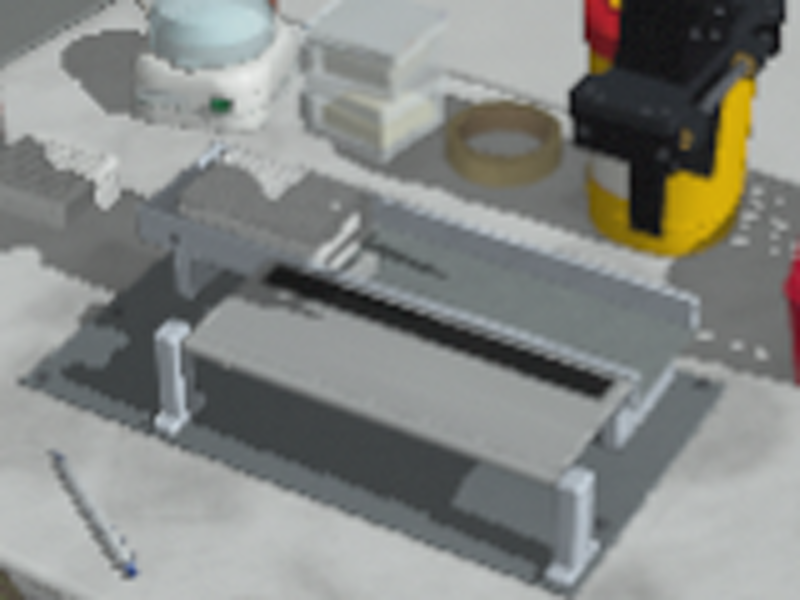

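The rack spans about x=90–295 in the zoomed top view. The blade is standing behind it at (328,165), with a gap between them, and the pedal is level again. One numeric check before handing in.

```bash
python3 - <<'E'
from h import *
f=lambda P:[((u+.5)/5-.5+180,(v+.5)/5-.5+200) for u,v in P]
W=ray("top",f([(91,82),(288,77),(291,203),(96,210)]),[.089]*4);c=(W[:,:2]-TC)@RC;print(c.round(4).tolist(),c.mean(0))
W=ray("top",f([(264,239),(264,275)]),[.08]*2);print(((W[:,:2]-TC)@RC).round(4).tolist())
a=cv2.imread("pics/top0.png");b=cv2.imread("pics/top8.png")
bot.job_done()
E
```

```text
[[0.1457, -0.0384], [0.0204, -0.038], [0.0201, 0.0418], [0.1434, 0.0428]] [0.08239755 0.00207003]
[[0.0385, 0.064], [0.039, 0.0867]]
the job is handed in; nothing more can be done
```

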